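# Seat a flanged bearing cup squarely with the white drift

## Robot

A 6-joint arm with a two-finger parallel gripper is mounted at the origin on the work surface. World frame = base frame: x ahead of the robot, y to its left, z up, the work surface at z = 0. Lengths are in m, angles in degrees, forces in N, time in s.
With the tool pointing down it reaches from about 0.4 to 0.825 m from the base axis. Payload 7 kg.
Tool frame: the origin (TCP) lies midway between the tips of the shut fingers; the grasp point (between the pads) lies 19 mm behind it; z points along the fingers, y is the line along which they close (so a half turn about z gives the same grasp; the last joint's range is limited). The gripper opens to 88 mm and grips with 3 to 60 N. Pads are 19 mm wide; open, the fingers measure 130 mm over their backs; the gripper's body (78 mm by 193 mm) begins 47 mm behind the grasp point.
Start: joints at [80.449, 20.546, 0.682, 0, -70.136, -16.507], TCP at [0.297, 0.606, 0.227] pointing down, gripper open.
Joint ranges: [-176.03, 176.03], [-82.01, 121.73], [-58.28, 71.71], [-173.87, 95.51], [-174.79, -0.11], [-173.66, 173.66]. Speed limits (degrees/s): [136.94, 136.94, 172.46, 180, 180, 180].

## Interface

Orientations are given as [roll, pitch, yaw] about the fixed x, y, z axes, in that order (R = Rz(yaw) Ry(pitch) Rx(roll)).
In Python, from plant import telemetry, viewer, workorder gives the robot as it stands. The module is installed in compiled form; this text tells all that it offers.
- The arm moves only by the tool carry_out, never from a script. Its argument "rows" is a list of rows, each a list of 6 numbers: the shift along the tool's x, y, z in m, then the turn, a rotation vector about the tool's x, y, z in rad. In form: [[tx, ty, tz, ax, ay, az], ...]. A call has 1 to 8 rows; each row is the pose to reach, as a shift and turn from the pose commanded when the call began, along the tool's axes at that moment; what a row does not reach only later rows make up. A row lasts 1/8 s, in which the tool goes at most 62.5 mm and 10.7 degrees, less where a joint would pass 70% of its speed; a pose out of reach is approached as far as the arm can. A call with a gripper value outside its range is refused whole. "grip" is the gripper's target within -1 to 1 (fully open at 1, half-way at 0, shut at -1), set as the call begins (left out, the last holds). The fingers move at their own pace and stop on an object; the grip force is fixed at half the most. Time passes only in rows, so rows that repeat a pose let the fingers close. It gives the time, the measured TCP pose, the force, the opening and the grip force at its end, in the units of the state.
- telemetry.get_obs(): the state, without advancing time (a new reading comes with each control period).
- viewer.snapshot(name): name is "side" or "top" or "wrist"; returns the picture (480x640x3 uint8, red, green, blue); there is no depth.
- viewer.camera_info(name): a dict with "intrinsics" (3x3 intrinsics, pixels), "extrinsics" (4x4, takes a point from camera to world coordinates); the wrist camera has in their place "tool_from_camera" (4x4, takes a point from camera to tool coordinates, whose origin is the TCP and whose axes are the flange's). Camera axes: x right, y down, z forward; pixel columns grow to the right and rows downward; lengths in m; the calibration is good to about 2 mm. A picture is of the moment at which its call begins: read the wrist's pose just before it. camera_info takes no time and is no camera call.
- workorder.close_job(): hands the job in; it is judged then, once.
The state is a dict: "clock": time; "joint_pos": joint angles; "qvel": joint speeds; "tau": joint torques, N m; "tool_pos": TCP position; "orientation": TCP orientation; "force": force on the tool from outside, world axes, zero at the start; "moment": the same for the moment, N m; "opening": finger opening in m; "gripper_force": force on a finger pad.
Only numpy, scipy, OpenCV 4.12 (cv2) and the standard library are available. Lean on these libraries where they do the work, as an engineer would, in place of code of your own. Each camera call takes 0.05 s, during which the arm holds its last target. There are 200 camera calls.

## Task

One bearing cup still stands proud of its grey housing. Pick up the white nylon drift and, pressing on the cup's flange only with its foot, work the cup home alternately so it never cocks badly: first the blue-marked side about half of its way down, then the yellow-marked side all the way, then the blue side all the way, until the flange sits flat on the housing all round. Then stand the white drift upright on the bench and let go; do not touch the cup with the gripper, and leave the steel drift where it stands.

Things in the scene. Friction and masses are not known exactly. Their poses are not given: they have to be found in the camera images.
- cup: Bearing cup to seat: silver flange ring (92 mm across, hole 56, 7 thick) over a brass barrel (74 mm, 30 long) started in a fixed grey housing (104 x 104, 50 mm high). Origin: centre of the flange's underside; z up the axis, x to the blue mark. Underside 16-18 mm above the housing at first, on it when home. Over 12 degrees of tilt spoils it. A twin housing holds an unmarked cup, already home.
- blue_mark (a point): Centre of the blue dot (14 mm) on the flange's top face, 36 mm from the axis: press here. 73 to 75 mm above the bench at the start, 57 when home. Push fit, no spring: about 9 N down at a mark (some N more at speed) slides that side down while the other stays as the pivot; it stays where left and stops hard when home. One side home, the other still up: about 14 degrees of tilt.
- yellow_mark (a point): Centre of the yellow dot (14 mm) on the flange's top face, 36 mm from the axis, straight across from the blue one; same heights and behaviour.
- white_drift: White nylon drift standing loose on the bench: a round foot 32 mm in diameter and 30 mm high, above it a round shank 24 mm in diameter, 110 mm high in all, black band near the top, about 0.12 kg. Origin at the centre of the foot's underside, z up along the shank. Grip the shank from above about 80 mm over its foot.
- steel_drift: Dark steel drift of the same shape and size, 0.4 kg, standing about 80 to 200 mm from the white one; it would mark the flange, so leave it alone. Origin at the centre of the foot's underside, z up.
There are look-alikes about, which are no part of the job. What is shaped like the part that bears cup but green or red is not meant.

How it is judged:
By the outcome, as a careful person would: the job done as asked, in the order asked, and still so for the second after the job is handed in, with the robot touching nothing.
It also fails if it takes over 54 s, if anything falls off the work surface, if the arm or the gripper's body presses on something with over 40 N, if the wrist force passes 120 N, or if a joint passes its speed limit or range.

## Working session

There is one attempt and no reset: what is moved stays moved. The work goes in short steps, Python scripts to look and compute and a tool call to move; the robot and the scene stay as the last step left them, time stands still between calls to the robot, and variables do not carry over. Pictures are saved under pics/ and viewed, at most 10 in all, crops included, and the job is handed in when it is done.

Besides the shell and the picture viewer there is one more tool, called after ">>>" by a JSON object that holds its "fn" and its "kwargs". carry_out: Moves the arm, as the interface text tells. Its arguments: {"type":"object","properties":{"rows":{"type":"array"},"grip":{"type":"number"}},"required":["rows"]}

```bash
mkdir -p pics; python3 - <<'E'
from plant import telemetry, viewer
import cv2, numpy as np
o=telemetry.get_obs(); print({k:np.round(v,4) for k,v in o.items()})
for n in("top","side"):
    p=viewer.snapshot(n); cv2.imwrite(f"pics/{n}0.png",p[:,:,::-1])
for n in("top","side","wrist"):
    for k,v in viewer.camera_info(n).items(): print(n,k,np.round(np.array(v),4).tolist() if not isinstance(v,str) else v)
E
```

```text
{'clock': np.float64(0.0), 'joint_pos': array([ 8.04472e+01,  2.05916e+01,  6.34000e-01, -2.09000e-02,
       -7.01367e+01, -1.65082e+01]), 'qvel': array([ 0.1223, -0.1205, -0.0423, -0.0301, -0.05  ,  0.0166]), 'tau': array([ 2.80000e-03, -5.82727e+01,  2.93048e+01,  6.99660e+00,
        7.00000e-03, -1.00000e-04]), 'tool_pos': array([0.2963, 0.6059, 0.2256]), 'orientation': array([ 1.79904e+02, -8.00000e-03, -2.60681e+01]), 'force': array([ 0.5965, -0.545 ,  0.7955]), 'moment': array([ 0.0061,  0.0397, -0.0023]), 'gripper_force': np.float64(0.0), 'opening': np.float64(0.0875)}
top intrinsics [[615.9302, 0.0, 326.8577], [0.0, 615.9302, 238.2834], [0.0, 0.0, 1.0]]
top extrinsics [[0.0033, -0.996, 0.0895, 0.403], [-1.0, -0.0032, 0.0003, -0.1026], [-0.0, -0.0895, -0.996, 1.2458], [0.0, 0.0, 0.0, 1.0]]
side intrinsics [[584.9506, 0.0, 328.1969], [0.0, 584.9506, 238.2147], [0.0, 0.0, 1.0]]
side extrinsics [[0.8723, -0.258, 0.4154, 0.0261], [-0.4885, -0.4968, 0.7173, -0.9144], [0.0213, -0.8286, -0.5594, 0.7072], [0.0, 0.0, 0.0, 1.0]]
wrist intrinsics [[334.1668, 0.0, 316.9733], [0.0, 334.1668, 237.4254], [0.0, 0.0, 1.0]]
wrist tool_from_camera [[-0.0003, -0.9568, -0.2908, 0.0787], [1.0, 0.0001, -0.0015, 0.0012], [0.0015, -0.2908, 0.9568, -0.157], [0.0, 0.0, 0.0, 1.0]]
```

View pics/top0.png

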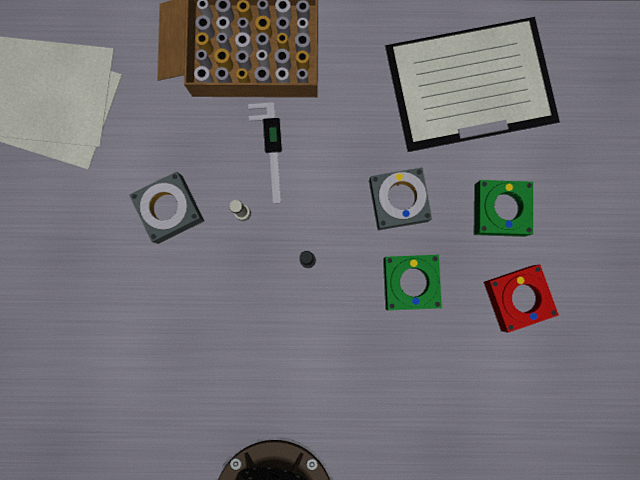

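View pics/side0.png

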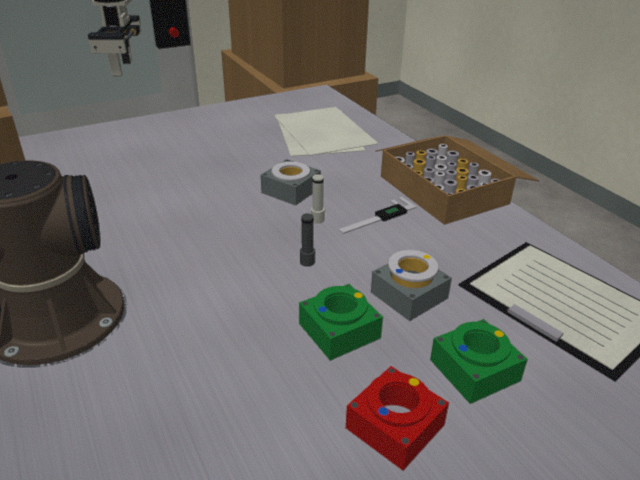

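The top view shows the marked grey cup at about (401,195), with yellow at (400,177) and blue at (406,213). The white drift's head is at (236,206) and the steel drift at (307,259). The side view agrees: cup (413,268), white drift (318,200).

```bash
cat >h.py <<'E'
import cv2, numpy as np
from plant import telemetry, viewer
from scipy.spatial.transform import Rotation as R
def cam(n,o=None):
    c=viewer.camera_info(n); K=np.array(c["intrinsics"])
    if n!="wrist": return K,np.array(c["extrinsics"])
    T=np.eye(4); T[:3,:3]=R.from_euler("xyz",o["orientation"],degrees=True).as_matrix(); T[:3,3]=o["tool_pos"]
    return K,T@np.array(c["tool_from_camera"])
def ray(K,T,uv): d=T[:3,:3]@np.linalg.solve(K,[uv[0],uv[1],1]); return T[:3,3],d
def plane(K,T,uv,z): p,d=ray(K,T,uv); return p+d*(z-p[2])/d[2]
def cross(a,b):
    A=0;y=0
    for p,d in(a,b):
        d=d/np.linalg.norm(d); M=np.eye(3)-np.outer(d,d); A=A+M; y=y+M@p
    return np.linalg.solve(A,y)
def blobs(img,lo,hi,roi,amin=8):
    x0,y0,x1,y1=roi; h=cv2.cvtColor(img[y0:y1,x0:x1],cv2.COLOR_RGB2HSV)
    m=cv2.inRange(h,np.array(lo),np.array(hi)); n,_,s,c=cv2.connectedComponentsWithStats(m)
    return sorted([(int(s[i,4]),*(c[i]+[x0,y0]).round(2),s[i,:4].tolist()) for i in range(1,n) if s[i,4]>=amin],reverse=True,key=lambda t:t[0])
BLUE=((100,120,60),(130,255,255)); YEL=((20,120,120),(32,255,255))
E
python3 - <<'E'
from h import *
im={n:cv2.imread(f"pics/{n}0.png")[:,:,::-1].copy() for n in("top","side")}
roi={"top":(365,165,435,232),"side":(375,245,450,285)}
P={}
for nm,c in(("b",BLUE),("y",YEL)):
    for n in im:
        b=blobs(im[n],*c,roi[n]); print(nm,n,b[:3]); P[nm,n]=ray(*cam(n),b[0][1:3])
        print(plane(*cam(n),b[0][1:3],.074).round(4))
    print(nm,cross(P[nm,"top"],P[nm,"side"]).round(4))
print("white",blobs(im["top"],(0,0,150),(180,70,255),(220,190,260,230))[:3],blobs(im["side"],(0,0,150),(180,70,255),(305,165,335,230))[:3])
for uv,z in(((236,206),.11),((242,213),.03)): print(plane(*cam("top"),uv,z).round(4))
print("steel",plane(*cam("top"),(307,258),.11).round(4))
a=[cv2.resize(im["top"][180:240,210:270],(420,420),interpolation=0),cv2.resize(im["side"][165:235,290:350],(360,420),interpolation=0)]
cv2.imwrite("pics/c1.png",np.hstack(a)[:,:,::-1])
E
```

```text
b top [(37, np.float64(405.59), np.float64(213.16), [38, 45, 7, 7])]
[ 0.5571 -0.253   0.074 ]
b side [(24, np.float64(399.0), np.float64(270.5), [21, 24, 7, 4])]
[ 0.5586 -0.2515  0.074 ]
b [ 0.5571 -0.253   0.0755]
y top [(39, np.float64(398.95), np.float64(176.64), [31, 9, 7, 7])]
[ 0.628  -0.2408  0.074 ]
y side [(102, np.float64(418.55), np.float64(263.75), [34, 13, 18, 14]), (25, np.float64(404.2), np.float64(282.2), [25, 35, 10, 5]), (20, np.float64(426.45), np.float64(256.35), [49, 10, 6, 4])]
[ 0.6022 -0.2513  0.074 ]
y [ 0.6238 -0.2382  0.0593]
white [(102, np.float64(235.04), np.float64(205.54), [10, 10, 11, 12]), (37, np.float64(242.86), np.float64(213.76), [14, 15, 15, 14])] [(37, np.float64(306.41), np.float64(169.65), [0, 0, 5, 11]), (35, np.float64(317.71), np.float64(176.63), [8, 10, 10, 5])]
[0.5647 0.067  0.11  ]
[0.5621 0.0668 0.03  ]
steel [ 0.4683 -0.0657  0.11  ]
```

View pics/c1.png

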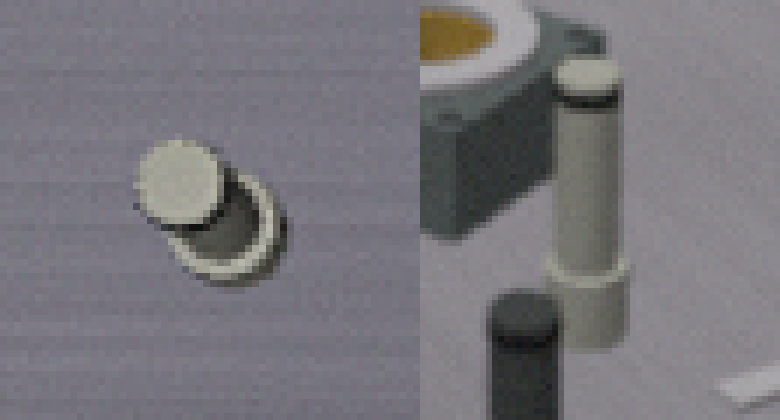

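The crop shows the white drift standing upright, head disc at top pixel (235.7,206.1), with the steel drift separate. That puts the white drift at about (0.565, 0.067) and the blue and yellow marks at (0.557,-0.253) and (0.628,-0.241). I'll move above the drift with the fingers along the blue–yellow line.

>>> {"fn": "carry_out", "kwargs": {"rows": [[0.477,0.366,0,0,0,0.943],[0.477,0.366,0,0,0,0.943],[0.477,0.366,0,0,0,0.943],[0.477,0.366,0,0,0,0.943],[0.477,0.366,0,0,0,0.943],[0.477,0.366,0,0,0,0.943],[0.477,0.366,0,0,0,0.943],[0.477,0.366,0,0,0,0.943]], "grip": 1}}

```text
clock: 1.1
tool_pos: [0.5196, 0.1568, 0.2265]
orientation: [-180.0, 0.0, -80.1]
force: [1.6, 1.1, -0.4]
opening: 0.0877
gripper_force: 0.0
```

>>> {"fn": "carry_out", "kwargs": {"rows": [[0.096,-0.029,0.01,0,0,0],[0.096,-0.029,0.01,0,0,0],[0.096,-0.029,0.01,0,0,0],[0.096,-0.029,0.01,0,0,0]]}}

```text
clock: 1.6
tool_pos: [0.5641, 0.0691, 0.2163]
orientation: [180.0, 0.0, -80.1]
force: [-0.6, 0.3, 0.3]
opening: 0.0876
gripper_force: 0.0
```

```bash
python3 - <<'E'
from h import *
o=telemetry.get_obs(); p=viewer.snapshot("wrist"); cv2.imwrite("pics/w1.png",p[:,:,::-1])
print(o["tool_pos"].round(4),o["orientation"].round(2),o["force"].round(2))
print(blobs(p,(0,0,150),(180,60,255),(0,0,640,480),150)[:6])
E
```

```text
[0.5641 0.0691 0.2163] [179.97   0.   -80.13] [-0.59  0.3   0.29]
[(1660, np.float64(256.87), np.float64(138.85), [208, 126, 99, 26]), (1181, np.float64(285.88), np.float64(366.35), [246, 350, 80, 32]), (1115, np.float64(122.48), np.float64(140.96), [106, 117, 36, 55]), (562, np.float64(314.22), np.float64(235.89), [301, 223, 27, 27]), (302, np.float64(20.05), np.float64(80.33), [7, 66, 26, 30]), (269, np.float64(31.52), np.float64(249.87), [20, 238, 25, 26])]
```

View pics/w1.png

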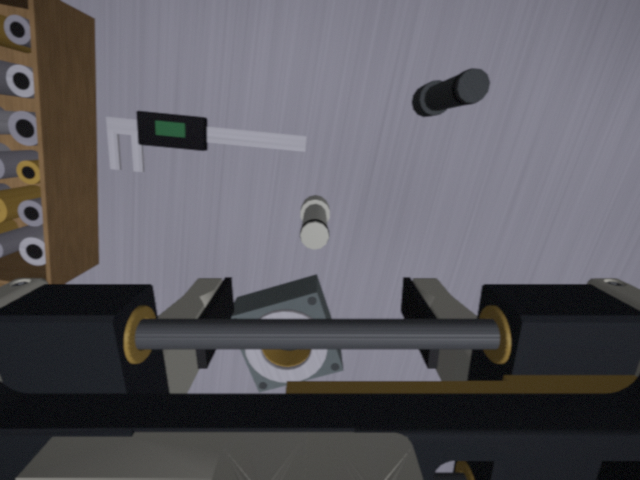

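The wrist view shows the drift's head disc centred at (314,236), between the open fingers. Steel is well away at (472,86).

```bash
cat >>h.py <<'E'
def delta(o,pos,Rt=None):
    R0=R.from_euler("xyz",o["orientation"],degrees=True); Rt=R0 if Rt is None else Rt
    return np.r_[R0.inv().apply(np.array(pos)-o["tool_pos"]),(R0.inv()*Rt).as_rotvec()].round(4)
E
python3 - <<'E'
from h import *
o=telemetry.get_obs()
q=plane(*cam("wrist",o),(314.2,235.9),.11); print(q.round(4)); print(delta(o,[q[0],q[1],.061]))
E
```

```text
[0.5658 0.0693 0.11  ]
[ 0.0006 -0.0017  0.1555  0.      0.      0.    ]
```

>>> {"fn": "carry_out", "kwargs": {"rows": [[0,-0.0015,0.05,0,0,0],[0,-0.0015,0.1,0,0,0],[0,-0.0015,0.14,0,0,0],[0,-0.0015,0.155,0,0,0],[0,-0.0015,0.155,0,0,0],[0,-0.0015,0.155,0,0,0]]}}

```text
clock: 2.4
tool_pos: [0.5669, 0.0702, 0.0633]
orientation: [-179.8, 0.0, -80.0]
force: [0.1, -0.3, 0.5]
opening: 0.0879
gripper_force: 0.0
```

>>> {"fn": "carry_out", "kwargs": {"rows": [[0,0,0,0,0,0],[0,0,0,0,0,0],[0,0,0,0,0,0],[0,0,0,0,0,0],[0,0,0,0,0,0],[0,0,0,0,0,0]], "grip": -1}}

```text
clock: 3.15
tool_pos: [0.5657, 0.0693, 0.0615]
orientation: [180.0, -0.0, -80.1]
force: [0.1, -0.4, -0.2]
opening: 0.0334
gripper_force: 0.0
```

>>> {"fn": "carry_out", "kwargs": {"rows": [[0,0,0,0,0,0],[0,0,0,0,0,0],[0,0,0,0,0,0],[0,0,0,0,0,0]]}}

```text
clock: 3.65
tool_pos: [0.5656, 0.0693, 0.0615]
orientation: [180.0, -0.0, -80.1]
force: [0.0, -0.5, -1.1]
opening: 0.0234
gripper_force: 30.0
```

>>> {"fn": "carry_out", "kwargs": {"rows": [[0,0,-0.02,0,0,0],[0,0,-0.06,0,0,0],[0,0,-0.11,0,0,0],[0,0,-0.11,0,0,0],[0,0,-0.11,0,0,0]]}}

```text
clock: 4.28
tool_pos: [0.5652, 0.0693, 0.1712]
orientation: [180.0, 0.0, -80.1]
force: [0.2, 0.5, -0.9]
opening: 0.0233
gripper_force: 30.0
```

>>> {"fn": "carry_out", "kwargs": {"rows": [[0.22,0.013,0,0,0,0],[0.22,0.013,0,0,0,0],[0.22,0.013,0,0,0,0],[0.22,0.013,0,0,0,0],[0.22,0.013,0,0,0,0],[0.22,0.013,0,0,0,0],[0.22,0.013,0,0,0,0]]}}

```text
clock: 5.15
tool_pos: [0.5906, -0.1487, 0.171]
orientation: [179.9, 0.0, -80.0]
force: [0.6, -0.5, -0.9]
opening: 0.0236
gripper_force: 30.0
```

```bash
python3 - <<'E'
from h import *
o=telemetry.get_obs(); p=viewer.snapshot("wrist"); cv2.imwrite("pics/w2.png",p[:,:,::-1])
print(o["tool_pos"].round(4),o["orientation"].round(2),o["qvel"].round(2))
Q={}
for n,c in(("b",BLUE),("y",YEL)):
    for b in blobs(p,*c,(0,0,640,300),60)[:5]: print(n,b,plane(*cam("wrist",o),b[1:3],.074).round(4))
E
```

```text
[ 0.5906 -0.1487  0.171 ] [ 1.7995e+02  1.0000e-02 -8.0030e+01] [ 0.21 -0.49  0.38  0.1  -0.07  0.01]
b (285, np.float64(607.86), np.float64(125.91), [599, 117, 19, 19]) [ 0.3982 -0.27    0.074 ]
b (277, np.float64(386.49), np.float64(109.78), [378, 101, 18, 19]) [ 0.558 -0.253  0.074]
y (269, np.float64(285.66), np.float64(109.78), [277, 101, 18, 19]) [ 0.6287 -0.2406  0.074 ]
y (268, np.float64(514.44), np.float64(112.79), [506, 104, 18, 19]) [ 0.4676 -0.2668  0.074 ]
```

View pics/w2.png

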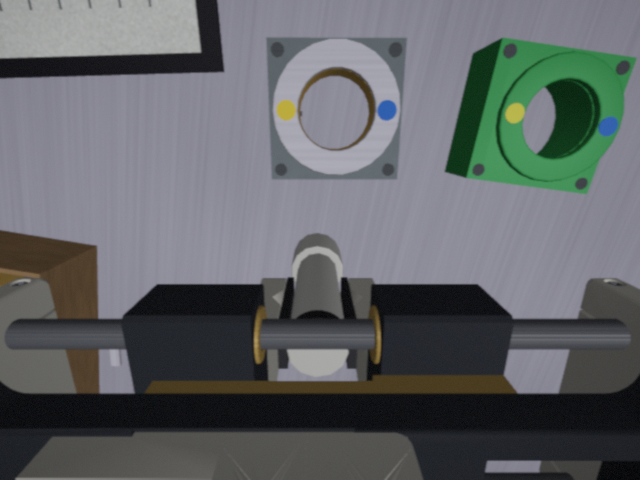

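The wrist view shows the marked grey cup, blue at (386,110) and yellow at (286,110), lined up with the finger axis. It matches the overhead estimate, and the drift is held upright. Next I move over blue.

>>> {"fn": "carry_out", "kwargs": {"rows": [[0.05,0.025,0,0,0,0],[0.097,0.05,0,0,0,0],[0.097,0.05,0,0,0,0],[0.097,0.05,0.015,0,0,0],[0.097,0.05,0.029,0,0,0],[0.097,0.05,0.029,0,0,0],[0.097,0.05,0.029,0,0,0]]}}

```text
clock: 6.08
tool_pos: [0.5586, -0.2532, 0.1424]
orientation: [180.0, -0.0, -80.0]
force: [-0.4, 0.1, -1.6]
opening: 0.0236
gripper_force: 30.0
```

>>> {"fn": "carry_out", "kwargs": {"rows": [[0,0.001,0.004,0,0,0],[0,0.001,0.0055,0,0,0],[0,0.001,0.0065,0,0,0],[0,0.001,0.0065,0,0,0]]}}

```text
clock: 6.58
tool_pos: [0.5573, -0.254, 0.1361]
orientation: [-180.0, -0.0, -80.1]
force: [0.6, -0.2, -2.1]
opening: 0.0234
gripper_force: 30.0
```

>>> {"fn": "carry_out", "kwargs": {"rows": [[0,0,0.0012,0,0,0],[0,0.0008,0.002,0.013,0,0],[0,0.0017,0.003,0.027,0,0],[0,0.0026,0.004,0.042,0,0],[0,0.0034,0.005,0.055,0,0],[0,0.0034,0.005,0.055,0,0]]}}

```text
clock: 7.32
tool_pos: [0.5536, -0.2549, 0.1319]
orientation: [-176.8, -0.0, -80.1]
force: [-2.6, 0.5, 5.6]
opening: 0.0237
gripper_force: 30.0
```

>>> {"fn": "carry_out", "kwargs": {"rows": [[0,0.0008,0.001,0.012,0,0],[0,0.0016,0.002,0.024,0,0],[0,0.0024,0.003,0.036,0,0],[0,0.0032,0.0042,0.048,0,0],[0,0.0037,0.005,0.056,0,0],[0,0.0037,0.005,0.056,0,0]]}}

```text
clock: 8.07
tool_pos: [0.5498, -0.2555, 0.1265]
orientation: [-173.7, -0.0, -80.1]
force: [-5.1, 0.1, 5.3]
opening: 0.0237
gripper_force: 30.0
```

```bash
cat >look.py <<'E'
import sys
from h import *
o=telemetry.get_obs(); print(o["tool_pos"].round(4),o["orientation"].round(2),o["force"].round(2))
p=viewer.snapshot("side"); q=viewer.snapshot("wrist")
cv2.imwrite(f"pics/{sys.argv[1]}.png",np.hstack([cv2.resize(p[200:350,320:500],(432,360),interpolation=2),cv2.resize(q[60:360,160:480],(384,360))])[:,:,::-1][:,:800])
E
python3 look.py p1
```

```text
[ 0.5498 -0.2555  0.1265] [-1.7369e+02 -2.0000e-02 -8.0090e+01] [-5.06  0.12  5.32]
```

View pics/p1.png

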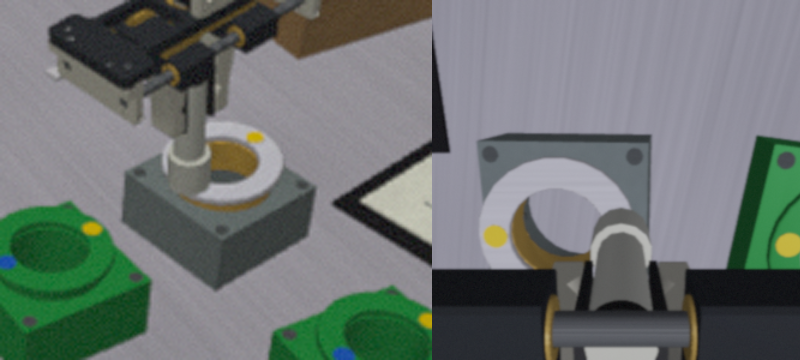

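The side view shows the blue side about half down with the foot on it and yellow still up. Now I slide across parallel to the flange to yellow.

>>> {"fn": "carry_out", "kwargs": {"rows": [[0,0,-0.01,0,0,0],[0,-0.01,-0.012,0,0,0],[-0.001,-0.04,-0.012,0,0,0],[-0.001,-0.0725,-0.012,0,0,0],[-0.001,-0.0725,-0.012,0,0,0],[-0.001,-0.0725,-0.008,0,0,0],[-0.001,-0.0725,-0.004,0,0,0],[-0.001,-0.0725,-0.004,0,0,0]]}}

```text
clock: 9.18
tool_pos: [0.6202, -0.2419, 0.1374]
orientation: [-173.7, 0.0, -80.1]
force: [0.9, -1.0, -2.0]
opening: 0.0237
gripper_force: 30.0
```

```bash
cat >foot.py <<'E'
from h import *
o=telemetry.get_obs(); r=R.from_euler("xyz",o["orientation"],degrees=True)
print("foot",(o["tool_pos"]+r.apply([0,0,.0615])).round(4),o["orientation"].round(2),o["force"].round(1))
E
python3 foot.py; python3 look.py p2
```

```text
foot [ 0.6269 -0.2407  0.0762] [-1.7369e+02  2.0000e-02 -8.0110e+01] [ 0.9 -1.  -2. ]
[ 0.6202 -0.2419  0.1374] [-1.7369e+02  2.0000e-02 -8.0110e+01] [ 0.88 -0.98 -1.98]
```

View pics/p2.png

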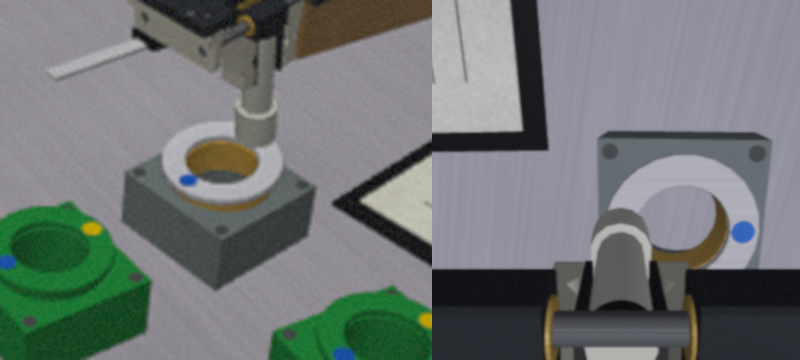

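The side view shows the drift parallel just above the raised yellow side, with blue visible at about half height. I'll compute the pressing rows.

```bash
cat >press.py <<'E'
import sys
from h import *
# args: mark x y, then z:a pairs (foot height mm : tilt rad, + leans to blue)
o=telemetry.get_obs(); L=.0615; x,y=map(float,sys.argv[1:3])
B=R.from_euler("xyz",[180,0,-80.1],degrees=True)
for t in sys.argv[3:]:
    z,a=map(float,t.split(":")); Rt=B*R.from_rotvec([a,0,0])
    print(delta(o,np.array([x,y,z/1000])-Rt.apply([0,0,L]),Rt).tolist())
E
python3 press.py .628 -.2407 74:.11 73:.105 72:.09 71:.075 70:.062 69:.048 68:.034 67:.02
```

```text
[0.0, -0.0004, 0.0029, -0.001, -0.0001, -0.0]
[0.0, -0.0006, 0.0039, -0.006, -0.0001, -0.0]
[0.0, -0.0014, 0.0049, -0.021, -0.0001, -0.0]
[0.0, -0.0022, 0.0059, -0.036, -0.0001, -0.0]
[0.0, -0.0029, 0.0069, -0.049, -0.0001, -0.0]
[0.0, -0.0037, 0.008, -0.063, -0.0001, -0.0]
[0.0, -0.0044, 0.009, -0.077, -0.0001, -0.0]
[0.0, -0.0052, 0.0101, -0.091, -0.0001, -0.0]
```

>>> {"fn": "carry_out", "kwargs": {"rows": [[0,-0.0005,0.0025,0,0,0],[0,-0.0006,0.0039,-0.006,0,0],[0,-0.0014,0.0049,-0.021,0,0],[0,-0.0022,0.0059,-0.036,0,0],[0,-0.0029,0.0069,-0.049,0,0],[0,-0.0037,0.008,-0.063,0,0],[0,-0.0044,0.009,-0.077,0,0],[0,-0.0052,0.01,-0.091,0,0]]}}

```text
clock: 10.28
tool_pos: [0.6281, -0.2408, 0.1298]
orientation: [-178.8, -0.1, -80.1]
force: [-0.4, 1.8, 5.8]
opening: 0.0235
gripper_force: 30.0
```

```bash
python3 foot.py; python3 press.py .6285 -.2407 66:.006 65:-.008 64:-.022 63:-.036 62:-.05 61:-.064 60:-.078 59:-.092
```

```text
foot [ 0.6294 -0.2406  0.0683] [-1.7877e+02 -6.0000e-02 -8.0060e+01] [-0.4  1.8  5.8]
[-0.0, 0.0, 0.0023, -0.0154, -0.001, 0.0007]
[-0.0, -0.0008, 0.0033, -0.0294, -0.001, 0.0007]
[-0.0, -0.0016, 0.0044, -0.0434, -0.001, 0.0007]
[-0.0, -0.0025, 0.0054, -0.0574, -0.001, 0.0007]
[-0.0, -0.0033, 0.0065, -0.0714, -0.001, 0.0007]
[-0.0, -0.0041, 0.0075, -0.0854, -0.001, 0.0007]
[-0.0, -0.005, 0.0086, -0.0994, -0.001, 0.0007]
[-0.0, -0.0058, 0.0097, -0.1134, -0.001, 0.0007]
```

>>> {"fn": "carry_out", "kwargs": {"rows": [[0,0,0.0012,-0.015,0,0],[0,-0.0008,0.0023,-0.029,0,0],[0,-0.0016,0.0034,-0.043,0,0],[0,-0.0025,0.0044,-0.057,0,0],[0,-0.0033,0.0055,-0.071,0,0],[0,-0.0041,0.0065,-0.085,0,0],[0,-0.005,0.0076,-0.099,0,0],[0,-0.0055,0.0086,-0.111,0,0]]}}

```text
clock: 11.28
tool_pos: [0.6351, -0.2396, 0.1217]
orientation: [175.0, -0.1, -80.0]
force: [1.7, 2.0, 5.2]
opening: 0.0237
gripper_force: 30.0
```

```bash
python3 foot.py; python3 press.py .6285 -.2407 58:-.105 57:-.118 56:-.118; python3 look.py p3
```

```text
foot [ 0.6298 -0.2406  0.0604] [ 1.7502e+02 -9.0000e-02 -8.0040e+01] [1.7 2.  5.2]
[-0.0, 0.0, 0.0025, -0.018, -0.0017, 0.001]
[-0.0, -0.0009, 0.0035, -0.031, -0.0017, 0.001]
[-0.0, -0.001, 0.0045, -0.031, -0.0017, 0.001]
[ 0.6351 -0.2396  0.1217] [ 1.7502e+02 -9.0000e-02 -8.0040e+01] [1.68 1.98 5.19]
```

View pics/p3.png

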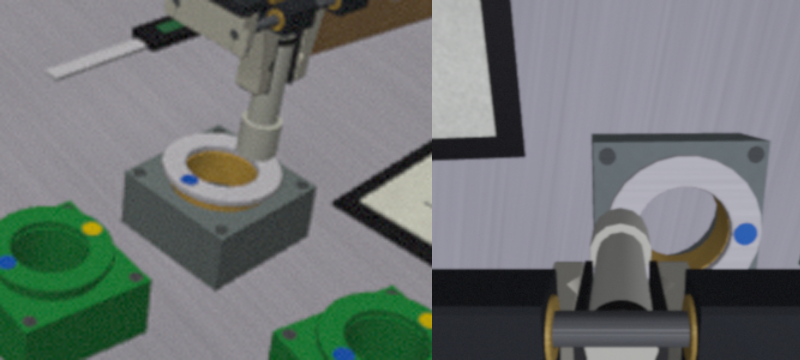

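The side view shows yellow nearly down with blue at half height, so the cup is behaving. I'll press on to the hard stop.

>>> {"fn": "carry_out", "kwargs": {"rows": [[0,0,0.0012,-0.012,0,0],[0,-0.0006,0.0022,-0.022,0,0],[0,-0.0009,0.003,-0.03,0,0],[0,-0.0009,0.0035,-0.03,0,0],[0,-0.0009,0.004,-0.03,0,0],[0,-0.0009,0.004,-0.03,0,0]]}}

```text
clock: 12.12
tool_pos: [0.6364, -0.2395, 0.1179]
orientation: [173.4, -0.1, -80.0]
force: [3.6, 1.9, 5.5]
opening: 0.0233
gripper_force: 30.0
```

```bash
python3 foot.py
```

```text
foot [ 0.6295 -0.2408  0.0568] [ 1.7341e+02 -1.2000e-01 -8.0020e+01] [3.6 1.9 5.5]
```

>>> {"fn": "carry_out", "kwargs": {"rows": [[0,0,0.0005,0,0,0],[0,0,0.001,0,0,0],[0,0,0.001,0,0,0]]}}

```text
clock: 12.5
tool_pos: [0.6364, -0.2396, 0.1177]
orientation: [173.4, -0.1, -80.0]
force: [3.8, 2.9, 10.5]
opening: 0.0234
gripper_force: 30.0
```

>>> {"fn": "carry_out", "kwargs": {"rows": [[0,0,0.001,0,0,0],[0,0,0.002,0,0,0],[0,0,0.002,0,0,0],[0,0,0.002,0,0,0]]}}

```text
clock: 13.0
tool_pos: [0.6367, -0.2398, 0.1175]
orientation: [173.5, -0.2, -80.0]
force: [2.4, 5.0, 18.7]
opening: 0.0238
gripper_force: 30.0
```

```bash
python3 foot.py
```

```text
foot [ 0.6298 -0.2412  0.0564] [173.51  -0.2  -79.97] [ 2.4  5.  18.7]
```

Yellow has hit its hard stop. Now back to blue.

>>> {"fn": "carry_out", "kwargs": {"rows": [[0,0,-0.006,0,0,0],[0,0,-0.015,0,0,0],[0,0.03,-0.015,0,0,0],[0,0.072,-0.015,0,0,0],[0,0.072,-0.015,0,0,0],[0,0.072,-0.012,0,0,0],[0,0.072,-0.007,0,0,0],[0,0.072,-0.007,0,0,0]]}}

```text
clock: 14.0
tool_pos: [0.5632, -0.2516, 0.1275]
orientation: [173.0, 0.0, -80.1]
force: [0.5, 0.3, -2.2]
opening: 0.0237
gripper_force: 30.0
```

```bash
python3 foot.py;  python3 press.py .558 -.253 66:-.113 65:-.11 64:-.098 63:-.084 62:-.07 61:-.056 60:-.042 59:-.028; python3 look.py p4
```

```text
foot [ 0.5558 -0.2529  0.0664] [ 1.7296e+02  3.0000e-02 -8.0080e+01] [ 0.5  0.3 -2.2]
[0.0005, -0.0016, 0.0001, 0.0098, 0.0006, 0.0005]
[0.0005, -0.0015, 0.0011, 0.0128, 0.0006, 0.0005]
[0.0005, -0.0009, 0.0021, 0.0248, 0.0006, 0.0005]
[0.0005, -0.0002, 0.0032, 0.0388, 0.0006, 0.0004]
[0.0005, 0.0006, 0.0042, 0.0528, 0.0006, 0.0004]
[0.0005, 0.0013, 0.0052, 0.0668, 0.0006, 0.0004]
[0.0005, 0.002, 0.0063, 0.0808, 0.0006, 0.0004]
[0.0005, 0.0028, 0.0074, 0.0948, 0.0006, 0.0004]
[ 0.5632 -0.2516  0.1275] [ 1.7296e+02  3.0000e-02 -8.0080e+01] [ 0.53  0.34 -2.24]
```

View pics/p4.png

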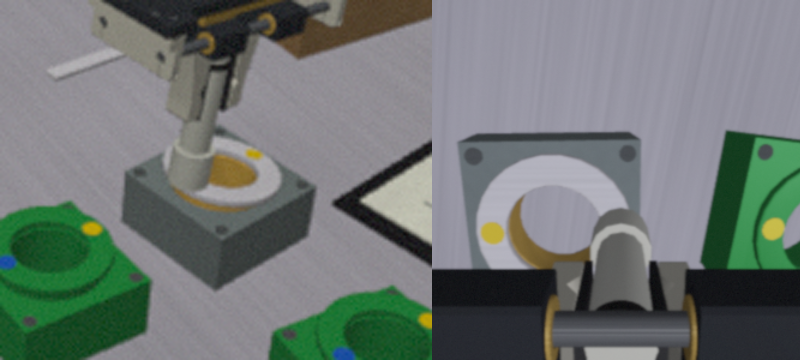

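The side view shows yellow home and blue still up, with the foot over blue. Now I press it home while levelling the drift.

>>> {"fn": "carry_out", "kwargs": {"rows": [[0,-0.0012,0,0.008,0,0],[0,-0.0012,0.0011,0.013,0,0],[0,-0.0009,0.0021,0.025,0,0],[0,-0.0002,0.0032,0.039,0,0],[0,0.0006,0.0042,0.053,0,0],[0,0.0013,0.0052,0.067,0,0],[0,0.002,0.0063,0.081,0,0],[0,0.0028,0.0073,0.095,0,0]]}}

```text
clock: 15.1
tool_pos: [0.5596, -0.2528, 0.1228]
orientation: [178.6, -0.0, -80.1]
force: [-2.6, 0.5, 5.3]
opening: 0.0236
gripper_force: 30.0
```

```bash
python3 foot.py;  python3 press.py .5577 -.253 58:-.014 57:0 56:0
```

```text
foot [ 0.5581 -0.2531  0.0613] [ 1.786e+02 -4.000e-02 -8.008e+01] [-2.6  0.5  5.3]
[-0.0001, 0.001, 0.0034, 0.0104, -0.0007, 0.0004]
[-0.0001, 0.0018, 0.0044, 0.0244, -0.0007, 0.0004]
[-0.0001, 0.0018, 0.0054, 0.0244, -0.0007, 0.0004]
```

>>> {"fn": "carry_out", "kwargs": {"rows": [[0,0.0005,0.0008,0.01,0,0],[0,0.001,0.0016,0.02,0,0],[0,0.0015,0.0024,0.025,0,0],[0,0.0015,0.0032,0.025,0,0],[0,0.0015,0.004,0.025,0,0],[0,0.0015,0.005,0.025,0,0],[0,0.0015,0.005,0.025,0,0],[0,0.0015,0.005,0.025,0,0]]}}

```text
clock: 16.1
tool_pos: [0.5581, -0.253, 0.118]
orientation: [-180.0, -0.0, -80.1]
force: [-1.9, 0.5, 6.9]
opening: 0.023
gripper_force: 30.0
```

```bash
python3 foot.py
```

```text
foot [ 0.5581 -0.2531  0.0565] [-1.7998e+02 -4.0000e-02 -8.0080e+01] [-1.9  0.5  6.9]
```

>>> {"fn": "carry_out", "kwargs": {"rows": [[0,0,0.001,0,0,0],[0,0,0.002,0,0,0],[0,0,0.003,0,0,0],[0,0,0.003,0,0,0]]}}

```text
clock: 16.6
tool_pos: [0.5583, -0.2534, 0.1168]
orientation: [-179.9, -0.1, -80.0]
force: [-6.0, 2.9, 17.8]
opening: 0.0233
gripper_force: 30.0
```

```bash
python3 foot.py
```

```text
foot [ 0.5584 -0.2535  0.0553] [-1.7994e+02 -1.1000e-01 -8.0040e+01] [-6.   2.9 17.8]
```

>>> {"fn": "carry_out", "kwargs": {"rows": [[0,0,0.001,0,0,0],[0,0,0.002,0,0,0],[0,0,0.002,0,0,0]]}}

```text
clock: 16.98
tool_pos: [0.5586, -0.2537, 0.116]
orientation: [-179.9, -0.2, -80.0]
force: [-7.9, 3.0, 25.5]
opening: 0.0236
gripper_force: 30.0
```

>>> {"fn": "carry_out", "kwargs": {"rows": [[0,0,-0.005,0,0,0],[0,0,-0.025,0,0,0],[0,0,-0.06,0,0,0],[-0.06,0,-0.06,0,0,0],[-0.11,0,-0.06,0,0,0],[-0.11,0,-0.06,0,0,0],[-0.11,0,-0.06,0,0,0]]}}

```text
clock: 17.85
tool_pos: [0.5393, -0.1442, 0.1719]
orientation: [180.0, -0.0, -80.0]
force: [0.4, -0.7, -0.8]
opening: 0.0236
gripper_force: 30.0
```

```bash
python3 foot.py; python3 look.py p5; python3 - <<'E'
from h import *
o=telemetry.get_obs(); p=viewer.snapshot("wrist"); s=viewer.snapshot("side")
for n,c in(("b",BLUE),("y",YEL)):
    for b in blobs(p,*c,(180,0,470,300),60)[:2]: print(n,b,plane(*cam("wrist",o),b[1:3],.057).round(4))
E
```

```text
foot [ 0.5393 -0.1442  0.1104] [179.98  -0.   -80.04] [ 0.4 -0.7 -0.8]
[ 0.5393 -0.1442  0.1719] [179.98  -0.   -80.04] [ 0.41 -0.71 -0.82]
b (252, np.float64(316.09), np.float64(93.98), [128, 85, 17, 19]) [ 0.558  -0.2529  0.057 ]
y (290, np.float64(448.34), np.float64(94.28), [259, 85, 19, 20]) [ 0.46   -0.2697  0.057 ]
y (249, np.float64(220.74), np.float64(94.02), [33, 85, 17, 19]) [ 0.6286 -0.2406  0.057 ]
```

View pics/p5.png

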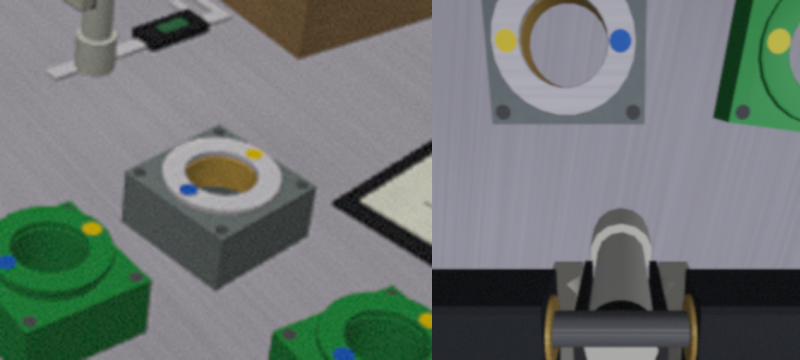

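The side view shows the flange sitting flat all round. Both marks cast onto z = 57 mm land on their expected positions. I'll take the drift back to its free spot.

>>> {"fn": "carry_out", "kwargs": {"rows": [[-0.2055,-0.062,0,0,0,0],[-0.2055,-0.062,0,0,0,0],[-0.2055,-0.062,0,0,0,0],[-0.2055,-0.062,0,0,0,0],[-0.2055,-0.062,0,0,0,0],[-0.2055,-0.062,0,0,0,0],[-0.2055,-0.062,0,0,0,0],[-0.2055,-0.062,0,0,0,0]]}}

```text
clock: 19.05
tool_pos: [0.5649, 0.0677, 0.1718]
orientation: [179.9, -0.0, -80.2]
force: [-0.2, 0.1, -1.3]
opening: 0.0235
gripper_force: 30.0
```

>>> {"fn": "carry_out", "kwargs": {"rows": [[0,0,0.04,0,0,0],[0,0,0.08,0,0,0],[0,0,0.1,0,0,0],[0,0,0.106,0,0,0],[0,0,0.106,0,0,0],[0,0,0.106,0,0,0]]}}

```text
clock: 19.8
tool_pos: [0.5656, 0.0689, 0.0668]
orientation: [-180.0, 0.0, -80.1]
force: [0.8, 0.6, -1.4]
opening: 0.0233
gripper_force: 30.0
```

```bash
python3 - <<'E'
from h import *
o=telemetry.get_obs(); print(o["tool_pos"].round(4),o["orientation"].round(2),o["force"].round(2))
s=viewer.snapshot("side")
# drift outline in side view: rows of left/right edges vs expected upright axis projected
K,T=cam("side")
for z in(0,.03,.055,.11):
    P=np.linalg.inv(T)@np.r_[o["tool_pos"][:2],z,1]; u=K@P[:3]; print(z,(u[:2]/u[2]).round(1))
h=cv2.cvtColor(s,cv2.COLOR_RGB2HSV).astype(int)
for r in range(196,226,2):
    print(r,[f"{a}/{b}" for a,b in zip(h[r,302:334,1],h[r,302:334,2])][::2])
E
```

```text
[0.5656 0.0689 0.0668] [-1.7995e+02  2.0000e-02 -8.0090e+01] [ 0.79  0.61 -1.42]
0 [317.2 219.8]
0.03 [317.4 208.5]
0.055 [317.5 198.8]
0.11 [317.8 176.8]
196 ['17/59', '28/54', '17/77', '17/120', '32/120', '21/96', '28/91', '17/90', '18/115', '20/101', '8/97', '11/145', '7/142', '16/143', '11/144', '10/146']
198 ['22/58', '19/66', '10/126', '9/140', '11/113', '18/101', '13/101', '12/106', '23/111', '21/96', '2/105', '15/151', '10/146', '9/144', '11/145', '12/145']
200 ['12/88', '15/135', '10/148', '7/146', '7/145', '4/127', '15/120', '23/120', '22/115', '21/97', '5/106', '9/147', '14/147', '9/148', '14/149', '7/145']
202 ['10/146', '12/144', '10/150', '12/150', '14/147', '6/125', '21/122', '15/117', '18/111', '13/96', '12/105', '10/149', '9/149', '12/151', '7/145', '10/146']
204 ['11/145', '9/149', '10/146', '12/147', '8/152', '10/125', '14/124', '15/121', '14/109', '11/93', '7/106', '9/144', '9/145', '15/150', '15/153', '12/151']
206 ['14/143', '11/144', '12/148', '14/145', '2/148', '23/136', '17/121', '11/117', '14/108', '16/98', '22/117', '3/151', '12/147', '11/145', '12/149', '9
[... 717 characters left out ...]
4', '16/111', '23/102', '19/93', '2/118', '14/146', '12/149', '10/147', '14/145']
218 ['17/59', '15/70', '7/70', '11/72', '12/66', '14/56', '13/117', '15/116', '18/112', '13/100', '16/95', '8/124', '7/147', '12/147', '14/146', '11/144']
220 ['20/39', '16/48', '16/49', '31/50', '26/39', '41/37', '15/119', '9/119', '18/111', '15/105', '4/118', '9/141', '7/146', '12/147', '14/145', '12/146']
222 ['6/43', '23/33', '25/31', '0/23', '43/30', '0/47', '9/143', '9/146', '11/141', '11/143', '12/149', '12/147', '17/149', '9/146', '12/149', '10/147']
224 ['10/53', '11/47', '24/42', '18/42', '0/44', '14/53', '10/146', '9/146', '10/146', '16/146', '14/141', '12/147', '7/144', '12/148', '11/142', '10/147']
```

The drift's outline in the side view is upright. I'll lower it gently to the bench.

>>> {"fn": "carry_out", "kwargs": {"rows": [[0,0,0.001,0,0,0],[0,0,0.002,0,0,0],[0,0,0.003,0,0,0],[0,0,0.004,0,0,0],[0,0,0.004,0,0,0]]}}

```text
clock: 20.48
tool_pos: [0.5647, 0.0687, 0.0615]
orientation: [179.9, -0.0, -80.1]
force: [0.3, -0.4, -1.3]
opening: 0.0231
gripper_force: 30.0
```

>>> {"fn": "carry_out", "kwargs": {"rows": [[0,0,0.0005,0,0,0],[0,0,0.001,0,0,0],[0,0,0.0015,0,0,0],[0,0,0.0015,0,0,0]]}}

```text
clock: 20.98
tool_pos: [0.565, 0.0687, 0.0613]
orientation: [180.0, -0.0, -80.1]
force: [-4.5, -0.2, 9.3]
opening: 0.0234
gripper_force: 30.0
```

>>> {"fn": "carry_out", "kwargs": {"rows": [[0,0,-0.0007,0,0,0],[0,0,-0.0007,0,0,0]]}}

```text
clock: 21.22
tool_pos: [0.5649, 0.0687, 0.0614]
orientation: [180.0, -0.0, -80.1]
force: [-2.7, 0.3, 6.1]
opening: 0.0237
gripper_force: 30.0
```

>>> {"fn": "carry_out", "kwargs": {"rows": [[0,0,0,0,0,0],[0,0,0,0,0,0],[0,0,0,0,0,0],[0,0,0,0,0,0],[0,0,0,0,0,0],[0,0,0,0,0,0],[0,0,0,0,0,0],[0,0,0,0,0,0]], "grip": 1}}

```text
clock: 22.22
tool_pos: [0.5648, 0.0686, 0.0609]
orientation: [179.9, -0.0, -80.1]
force: [0.7, -0.7, 0.8]
opening: 0.0874
gripper_force: 0.0
```

>>> {"fn": "carry_out", "kwargs": {"rows": [[0,0,-0.02,0,0,0],[0,0,-0.06,0,0,0],[0,0,-0.11,0,0,0],[0,0,-0.155,0,0,0],[0,0,-0.155,0,0,0],[0,0,-0.155,0,0,0]]}}

```text
clock: 22.98
tool_pos: [0.5645, 0.0687, 0.2155]
orientation: [179.9, 0.0, -80.1]
force: [-0.5, 0.0, -1.3]
opening: 0.0876
gripper_force: 0.0
```

```bash
python3 - <<'E'
from h import *
o=telemetry.get_obs(); p=viewer.snapshot("wrist"); t=viewer.snapshot("top"); s=viewer.snapshot("side")
print(o["tool_pos"].round(4),o["opening"].round(3),o["force"].round(1))
for b in blobs(p,(0,0,150),(180,60,255),(260,190,380,270),150): print(b,plane(*cam("wrist",o),b[1:3],.11).round(4))
# cup check from two views
P={}
for n,c in(("b",BLUE),("y",YEL)):
    a=blobs(t,*c,(365,165,435,232),15); d=blobs(s,*c,(375,250,450,300),6); print(n,a[:1],[x[:3] for x in d])
    if a: print(plane(*cam("top"),a[0][1:3],.057).round(4))
K,T=cam("side")
for m in((.5577,-.253,.057),(.6285,-.2407,.057)):
    u=K@(np.linalg.inv(T)@np.r_[m,1])[:3]; print("expect side",(u[:2]/u[2]).round(1))
# white drift in side view vs. upright
for z in(0,.03,.055,.11):
    u=K@(np.linalg.inv(T)@np.r_[.5655,.069,z,1])[:3]; print(z,(u[:2]/u[2]).round(1))
g=s[:,:,0].astype(int)
for r in(178,186,194,202,214): print(r,g[r,304:332].tolist())
E
```

```text
Traceback (most recent call last):
AttributeError: 'float' object has no attribute 'round'
```

```bash
python3 - <<'E'
from h import *
o=telemetry.get_obs(); p=viewer.snapshot("wrist"); t=viewer.snapshot("top"); s=viewer.snapshot("side")
for b in blobs(p,(0,0,150),(180,60,255),(260,190,380,270),150): print(b,plane(*cam("wrist",o),b[1:3],.11).round(4))
K,T=cam("side")
for n,c,m in(("b",BLUE,(.5577,-.253,.057)),("y",YEL,(.6285,-.2407,.057))):
    a=blobs(t,*c,(365,165,435,232),15); d=blobs(s,*c,(375,250,450,300),6); print(n,[x[:3] for x in d])
    if a: print(plane(*cam("top"),a[0][1:3],.057).round(4))
    u=K@(np.linalg.inv(T)@np.r_[m,1])[:3]; print("expect side",(u[:2]/u[2]).round(1))
g=s[:,:,0].astype(int)
for r in(178,186,194,202,214): print(r,g[r,306:330].tolist())
E
```

```text
(569, np.float64(316.27), np.float64(236.83), [43, 34, 27, 28]) [0.564 0.068 0.11 ]
b [(24, np.float64(398.0), np.float64(278.5))]
[ 0.5573 -0.253   0.057 ]
expect side [398.2 278.6]
y [(92, np.float64(417.4), np.float64(271.36)), (20, np.float64(425.55), np.float64(263.65)), (7, np.float64(410.86), np.float64(275.71))]
[ 0.6282 -0.2407  0.057 ]
expect side [425.5 264.2]
178 [85, 88, 70, 62, 52, 66, 113, 155, 161, 161, 162, 161, 165, 161, 158, 148, 132, 119, 133, 140, 141, 138, 137, 139]
186 [53, 53, 55, 52, 50, 65, 102, 118, 118, 119, 119, 114, 110, 101, 96, 92, 98, 125, 138, 138, 139, 136, 137, 137]
194 [54, 52, 51, 51, 60, 79, 111, 117, 118, 115, 120, 108, 107, 100, 94, 94, 103, 133, 135, 137, 135, 139, 140, 141]
202 [137, 141, 143, 143, 143, 130, 115, 116, 119, 117, 111, 109, 106, 99, 90, 88, 107, 141, 141, 138, 143, 142, 142, 139]
214 [63, 68, 63, 65, 76, 85, 99, 115, 115, 118, 114, 110, 109, 104, 96, 93, 92, 96, 123, 138, 140, 139, 141, 139]
```

Both marks are at 57 mm in two views, the white drift stands upright and free, and the gripper is clear. I'm handing the job in.

```bash
python3 -c "
from plant import workorder; print(workorder.close_job())"
```

```text
the job is handed in; nothing more can be done
None
```

The cup is seated flat on its housing, pressed in the order asked (blue half, yellow home, blue home); the white drift stands upright on the bench, the steel drift was left alone, and the job was handed in at about 23 s.

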